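# Balance a spice jar on the kitchen scale

## Robot

A 6-joint arm with a two-finger parallel gripper is mounted at the origin on the work surface. World frame = base frame: x ahead of the robot, y to its left, z up, the work surface at z = 0. Lengths are in mm, angles in rad, forces in N, time in s.
With the tool pointing down it reaches from about 300 to 875 mm from the base axis. Payload 6.4 kg.
Tool frame: the origin (TCP) lies at the very end of the fingers, on their centre line; the grasp point (between the pads) lies 19 mm behind it; x points along the fingers, z is the direction in which the jaws open and shut, and the axes are right-handed (so a half turn about x gives the same grasp; the last joint's range is limited). The gripper opens to 88 mm and grips with 3 to 60 N. Pads are 18 mm wide; open, the fingers measure 123 mm over their backs; the gripper's body (75 mm by 187 mm) begins 45 mm behind the grasp point.
Start: joints at [0.953, 0.181, 1.607, -0, 1.354, -0.206], TCP at [230.14, 526.951, 238.714] pointing down, gripper open.
Joint ranges: [-2.99, 2.99], [-0.89, 2.07], [0.3, 2.58], [-1.14, 4.28], [0, 2.63], [-3.12, 3.12]. Speed limits (rad/s): [2.57, 2.57, 3.01, 3.14, 3.14, 3.14].

## Interface

Orientations are given as a rotation vector (axis times angle).
In Python, from plant import bot, imaging, job gives the robot as it stands.
- The arm moves only by the shell command python3 -m handwheel 'ROWS' [OPENING] [FORCE]. ROWS is JSON, a list of rows, each a list of 4 numbers: the shift along the tool's x, y, z in mm, then the turn about the tool's x in rad. A call has 1 to 10 rows; each row is the pose to reach, as a shift and turn from the pose commanded when the call began, along the tool's axes at that moment; what a row does not reach only later rows make up. A row lasts 1/12 s, in which the tool goes at most 41.7 mm and 7.16 degrees, less where a joint would pass 70% of its speed; a pose out of reach is approached as far as the arm can. A call with a gripper value outside its range is refused whole. OPENING is the opening in per cent of the stroke, from 0 (shut) to 100 (fully open), set as the call begins (- or left out, the last holds). The fingers move at their own pace and stop on an object; FORCE is the grip in N (left out, the last holds). Time passes only in rows, so rows that repeat a pose let the fingers close. It gives the time, the measured TCP pose, the force and the opening at its end, in the units of the state.
- bot.state(): the state, without advancing time (a new reading comes with each control period).
- imaging.capture(name): name is "side" or "top" or "wrist"; returns a dict with "pixels" (400x640x3 uint8, blue, green, red), "mtx" (3x3 intrinsics, pixels), "T" (4x4, takes a point from camera to world coordinates); the wrist camera has in their place "mount" (4x4, takes a point from camera to tool coordinates, whose origin is the TCP and whose axes are the tool frame's). Camera axes: x right, y down, z forward; pixel columns grow to the right and rows downward; lengths in mm; the calibration is good to about 2 mm. A picture is of the moment at which its call begins: read the wrist's pose just before it. There is no depth.
- job.hand_in(): hands the job in, once; it reports no verdict.
Trained networks look in a picture, given as the dict that the camera call returned (one of the last four; its "shot" number tells which), for a name from the list of things; names that differ only in an ending like _2 or _b are one class to them, and where a whole thing is asked for, a point or a joint stands for the part that bears it (a point fixed in the world has none). Each returns a list of dicts, best first, with "p" (0 to 1); they miss things now and then, are a little off and sometimes report something else, mostly with a low value. They report only what shows in the picture. A call takes as long as a camera call. They do not tell look-alikes from the thing itself.
- imaging.recognise(query, picture): "bbox" ([left, top, right, bottom] in pixels, round what is visible of it).
- imaging.outline_of(query, picture): "pixels" (400x640 bool, what is visible of it) and "bbox" ([left, top, right, bottom] in pixels, round what is visible of it).
The state is a dict: "time": time; "q": joint angles; "joint_velocities": joint speeds; "joint_efforts": joint torques, N m; "tcp_pos": TCP position; "ee_rot": TCP orientation; "wrist_force": force on the tool from outside, world axes, zero at the start; "ft_torque": the same for the moment, N m; "finger_gap": finger opening in mm.
Only numpy, scipy, OpenCV 4.12 (cv2) and the standard library are available. Lean on these libraries where they do the work, as an engineer would, in place of code of your own. Each camera call takes 0.05 s, during which the arm holds its last target. There are 200 camera calls.

## Task

The amber jar on the kitchen balance weighs 700 g. From the set of four knobbed steel weights on the counter take the second largest (500 g) and the second smallest (200 g) and set them down gently, upright, on the empty pan, so that the beam floats level.

Things in the scene. Friction and masses are not known exactly. Their poses are not given: they have to be found in the camera images.
- beam (a joint): Tilt of the balance beam, rad: 0 is level, positive: weight pan up, jar's pan down. Stops at -0.14 and 0.14 (pans 20 mm off level); starts at 0.14. Swings freely, lightly damped, settles within 2 s; 20 g of imbalance tilts it by 0.055. A dark upright needle before a white index plate, 156 mm high, in the middle of the balance shows it.
- weight_pan_floor (a point): Centre of the upper face of the empty pan, on the robot's left: round, flat steel floor 122 mm across, rim 5 mm above it, 140 mm across outside; 80 mm above the counter when level, 100 at the start. It stays horizontal and yields when pressed; where a weight stands on it does not matter. z up, y along the beam away from the jar, whose pan is 280 mm off in -y.
- weight_500: 500 g weight, the second largest of the four (the others are 55, 31 and 19 mm across): upright steel cylinder 43 mm across and 39 mm high with a coaxial knob 30 mm across on top, 51 mm high in all. Origin at the centre of its underside, z up along its axis.
- weight_200: 200 g weight, the second smallest of the four (the others are 55, 43 and 19 mm across): upright steel cylinder 31 mm across and 30 mm high with a coaxial knob 22 mm across on top, 42 mm high in all. Origin at the centre of its underside, z up along its axis.
There are look-alikes about, which are no part of the job. Leave any purple look-alike of the weight_500 alone.

How it is judged:
By the outcome, as a careful person would: the job done as asked, in the order asked, and still so for the second after the job is handed in, with the robot touching nothing.
It also fails if it takes over 64 s, if anything falls off the work surface, if the arm or the gripper's body presses on something with over 40 N, if the wrist force passes 120 N, or if a joint passes its speed limit or range.

## Working session

There is one attempt and no reset: what is moved stays moved. The work goes in short steps, Python scripts to look and compute and a shell command to move; the robot and the scene stay as the last step left them, time stands still between calls to the robot, and variables do not carry over. Pictures are saved under pics/ and viewed, about 8 in all and at most 12, crops included, and the job is handed in when it is done.

```bash
mkdir -p pics; ls
cat > h.py <<'E'
import numpy as np, cv2
from scipy.spatial.transform import Rotation as R
from plant import bot, imaging, job
def tool():
    s=bot.state(); T=np.eye(4); T[:3,:3]=R.from_rotvec(s["ee_rot"]).as_matrix(); T[:3,3]=s["tcp_pos"]; return T,s
def cap(n):
    T,s=tool(); p=imaging.capture(n)
    p["W"]=np.array(p["T"]) if "T" in p else T@np.array(p["mount"]); return p
def toz(p,uv,z):
    d=p["W"][:3,:3]@np.linalg.solve(p["mtx"],[uv[0],uv[1],1.]); o=p["W"][:3,3]
    return o+d*(z-o[2])/d[2]
def proj(p,X):
    c=np.linalg.inv(p["W"])@np.append(X,1); u=np.array(p["mtx"])@c[:3]; return u[:2]/u[2]
E
python3 - <<'E'
from h import *
T,s=tool(); print(T.round(3)); print(s["finger_gap"],s["time"])
for n in("top","side"):
    p=cap(n); cv2.imwrite(f"pics/{n}0.png",p["pixels"])
    print(n,p["W"].round(2).tolist(),np.array(p["mtx"]).tolist())
    for q in("weight_500","weight_200","weight_pan_floor","beam"):
        for d in imaging.recognise(q,p):
            b=d["bbox"]; print(q,round(d["p"],2),np.round(b).tolist(), toz(p,((b[0]+b[2])/2,(b[1]+b[3])/2),{"weight_500":30,"weight_200":25}.get(q,100)).round(0))
E
```

```text
pics
[[-1.00000e-03 -9.16000e-01  4.00000e-01  2.29826e+02]
 [-1.00000e-03  4.00000e-01  9.16000e-01  5.26496e+02]
 [-1.00000e+00  0.00000e+00 -2.00000e-03  2.37836e+02]
 [ 0.00000e+00  0.00000e+00  0.00000e+00  1.00000e+00]]
87.87939939120739 0.0
top [[-0.03, -0.99, 0.15, 347.24], [-1.0, 0.03, -0.01, 137.61], [0.01, -0.15, -0.99, 903.12], [0.0, 0.0, 0.0, 1.0]] [[472.15167460967933, 0.0, 313.0812695415394], [0.0, 472.15167460967933, 204.53322910112385], [0.0, 0.0, 1.0]]
weight_500 0.89 [221.0, 175.0, 247.0, 207.0] [512. 276.  30.]
weight_500 0.75 [195.0, 267.0, 222.0, 287.0] [354. 322.  30.]
weight_500 0.71 [178.0, 222.0, 208.0, 247.0] [433. 351.  30.]
weight_500 0.56 [257.0, 148.0, 273.0, 166.0] [577. 216.  30.]
weight_200 0.89 [221.0, 175.0, 247.0, 207.0] [513. 277.  25.]
weight_200 0.75 [195.0, 267.0, 222.0, 287.0] [354. 323.  25.]
weight_200 0.71 [178.0, 222.0, 208.0, 247.0] [433. 353.  25.]
weight_200 0.56 [257.0, 148.0, 273.0, 166.0] [578. 217.  25.]
weight_pan_floor 0.58 [300.0, 101.0, 378.0, 185.0] [580.  80. 100.]
beam 0.81 [298.0, 106.0, 528.0, 195.0] [563. -49. 100.]
beam 0.31 [178.0, 222.0, 207.0, 247.0] [426. 336. 100.]
side [[0.96, -0.21, 0.17, 300.55], [-0.27, -0.74, 0.61, -448.2], [-0.0, -0.64, -0.77, 819.1], [0.0, 0.0, 0.0, 1.0]] [[475.8504455008489, 0.0, 327.2270773184471], [0.0, 475.8504455008489, 205.02724514935605], [0.0, 0.0, 1.0]]
weight_500 0.63 [248.0, 156.0, 269.0, 182.0] [351. 325.  30.]
weight_500 0.59 [284.0, 145.0, 301.0, 169.0] [435. 342.  30.]
weight_500 0.47 [361.0, 176.0, 375.0, 190.0] [578. 217.  30.]
weight_200 0.63 [248.0, 156.0, 269.0, 182.0] [352. 330.  25.]
weight_200 0.59 [284.0, 145.0, 301.0, 169.0] [435. 347.  25.]
weight_200 0.47 [361.0, 176.0, 375.0, 190.0] [580. 221.  25.]
weight_pan_floor 0.8 [355.0, 181.0, 429.0, 238.0] [576.  79. 100.]
beam 0.96 [356.0, 182.0, 483.0, 394.0] [560. -97. 100.]
```

Run:
```python
import cv2,numpy as np
a=cv2.imread("pics/top0.png")[60:360,120:420]; b=cv2.imread("pics/side0.png")[80:305,200:500]
cv2.imwrite("pics/c0.png",np.hstack([cv2.resize(a,(400,400),interpolation=2),cv2.resize(b,(400,300),interpolation=2).__class__ and cv2.copyMakeBorder(cv2.resize(b,(400,300),interpolation=2),0,100,0,0,0)]))
```

```text
(no output)
```

View pics/top0.png

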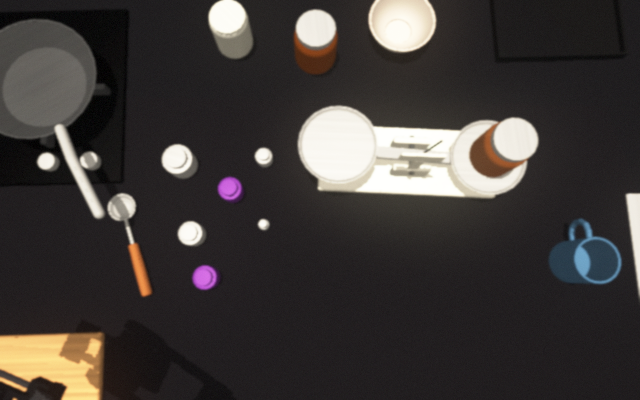

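View pics/c0.png

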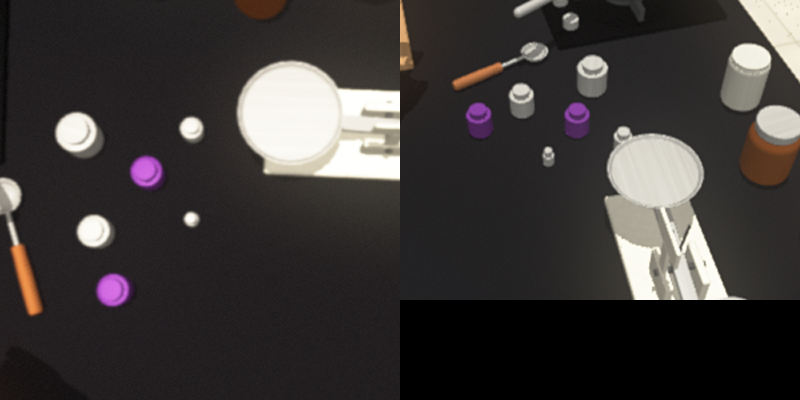

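Top picture, whites: (180,160) is the largest, (191,233) the second largest (500 g), (264,157) the second smallest (200 g) and (264,224) the smallest. The purple ones at (230,189) and (205,277) are look-alikes, and the whites at (48,162) and (90,160) are stove knobs. I'll move over the 500 g weight and confirm with the wrist camera.

```bash
python3 -m handwheel '[[10,-36,-11,0],[20,-72,-22,0],[30,-108,-33,0],[40,-144,-45,0],[50,-180,-56,0],[58,-216,-67,0],[58,-240,-75,0],[58,-256,-80,0],[58,-256,-80,0],[58,-256,-80,0]]' 68 30
cat > look.py <<'E'
from h import *
import sys
# look.py name zc q : top & wrist estimates
name=sys.argv[1]
T,s=tool(); print("tcp",T[:3,3].round(1),s["time"],s["finger_gap"],"wf",np.round(s["wrist_force"],1)); print(T[:3,:3].round(3).tolist())
p=cap("wrist"); im=p["pixels"].copy()
for q,zm in(("weight_500",25),):
    for d in imaging.outline_of(q,p):
        b=d["bbox"]; m=d["pixels"]; col=p["pixels"][m].mean(0).astype(int)
        # fit circle to top: bottom-free; report bbox centre on mid height
        print(round(d["p"],2),np.round(b).tolist(),col,toz(p,((b[0]+b[2])/2,(b[1]+b[3])/2),zm).round(0))
        cv2.rectangle(im,(int(b[0]),int(b[1])),(int(b[2]),int(b[3])),(0,255,0),1)
cv2.imwrite(f"pics/{name}.png",im); np.savez(f"{name}.npz",W=p["W"],mtx=p["mtx"],im=p["pixels"])
print(p["W"].round(2).tolist())
E
python3 look.py w1
```

```text
time: 1.33
tcp_pos: [433.2, 350.7, 180.7]
ee_rot: [-0.899, 1.377, 0.899]
wrist_force: [-0.3, -0.4, -0.4]
finger_gap: 59.8
tcp [433.2 350.7 180.7] 1.3333 59.8168713807834 wf [-0.3 -0.4 -0.4]
[[-0.0, -0.916, 0.402], [0.0, 0.402, 0.916], [-1.0, 0.0, 0.0]]
0.95 [266.0, 249.0, 312.0, 297.0] [208 107 191] [509. 286.  25.]
0.85 [228.0, 76.0, 283.0, 132.0] [199 102 182] [353. 329.  25.]
0.73 [299.0, 150.0, 350.0, 208.0] [205 212 214] [436. 356.  25.]
0.68 [246.0, 337.0, 277.0, 373.0] [222 225 227] [585. 220.  25.]
[[0.4, 0.88, 0.25, 367.56], [0.92, -0.39, -0.11, 380.47], [-0.0, 0.28, -0.96, 327.24], [0.0, 0.0, 0.0, 1.0]]
```

View pics/w1.png

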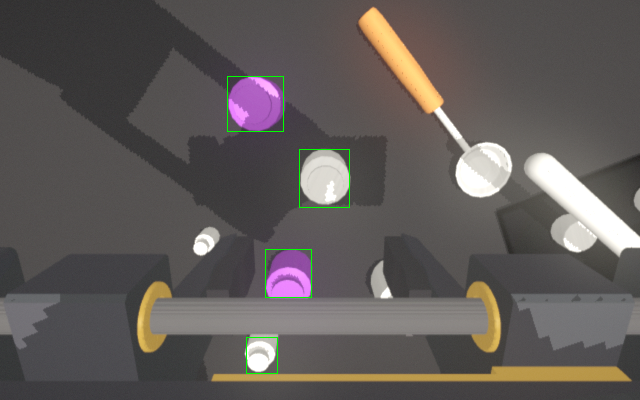

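Wrist view: the white weight at (324,179) sits between the two purple ones at (255,103) and (289,272). The partly hidden one at (385,282) is the big one. I'll fit the known shape to the outlines to check size and position.

```bash
cat > fit.py <<'E'
from h import *
from scipy.optimize import least_squares
def pts(x,y,D,H,d,h,z0=0,k=1):
    a=np.linspace(0,2*np.pi,48)
    return np.array([[x+k*r/2*np.cos(t),y+k*r/2*np.sin(t),z0+z] for r,z in((D,0),(D,H),(d,H),(d,h)) for t in a])
def bb(p,P):
    u=np.array([proj(p,X) for X in P]); return np.r_[u.min(0),u.max(0)]
S5=(43,39,30,51); S2=(31,30,22,42)
def fit(p,b,S,x0,z0=0):
    r=least_squares(lambda v:bb(p,pts(v[0],v[1],*S,z0,v[2]))-b,[*x0,1.]); return r.x.round(2),r.fun.round(1)
def boxes(p,pix,q="weight_500",near=25):
    """bbox of white blob containing pixel"""
    for d in imaging.outline_of(q,p):
        b=np.array(d["bbox"],float)
        if abs((b[:2]+b[2:])/2-pix).max()<near: return b
E
python3 - <<'E'
from fit import *
t=cap("top"); w=cap("wrist")
for p,n in((t,"top"),(w,"wrist")):
  for S,x0,nm in((S5,(435,353),"500"),(S2,(578,217),"200")):
    u=bb(p,pts(*x0,*S)); b=boxes(p,(u[:2]+u[2:])/2)
    if b is not None: print(n,nm,b.round(),*fit(p,b,S,x0))
b=None
g=cv2.cvtColor(t["pixels"],cv2.COLOR_BGR2GRAY)
for d in imaging.outline_of("weight_pan_floor",t):
    b=d["bbox"]; print("pan",round(d["p"],2),b,toz(t,((b[0]+b[2])/2,(b[1]+b[3])/2),105))
    a=np.linspace(0,6.28,60); print(least_squares(lambda v:(lambda u:np.r_[u.min(0),u.max(0)]-b)(np.array([proj(t,[v[0]+v[2]*np.cos(q),v[1]+v[2]*np.sin(q),105]) for q in a])),[578,79,70]).x)
E
```

```text
top 200 [257. 148. 273. 168.] [577.55 216.89   0.97] [-0.5  0.5  0.5 -0.5]
wrist 500 [299. 151. 350. 209.] [436.05 356.39   1.03] [-0.4  0.4  0.4 -0.4]
wrist 200 [245. 336. 278. 372.] [585.48 219.33   0.77] [ 3.  -4.5 -3.3  4.2]
pan 0.87 [298.9, 104.2, 377.8, 186.7] [573.958754    81.43086674 105.        ]
[574.87029512  81.39681753  71.54600786]
```

Sizes match (scale 1.03 and 0.97): 500 g at about (435.5,355), 200 g at about (577.5,217), pan at about (575,81). Descending on the 500 g weight.

```bash
python3 -m handwheel '[[0,0,5,0],[30,0,5,0],[65,0,5,0],[100,0,5,0],[130,0,5,0],[150,0,5,0],[162,0,5,0],[169,0,5,0],[169,0,5,0],[169,0,5,0]]' 
python3 -m handwheel '[[0,0,0,0],[0,0,0,0],[0,0,0,0],[0,0,0,0],[0,0,0,0],[0,0,0,0],[0,0,0,0]]' 0 30
```

```text
time: 2.62
tcp_pos: [435.4, 356.3, 12.5]
ee_rot: [-0.901, 1.375, 0.901]
wrist_force: [-0.4, 0.7, 0.1]
finger_gap: 60.0
time: 3.2
tcp_pos: [435.5, 356.0, 13.0]
ee_rot: [-0.901, 1.375, 0.9]
wrist_force: [-1.6, -1.8, 7.7]
finger_gap: 42.3
```

```bash
python3 -m handwheel '[[-10,0,0,0],[-30,0,0,0],[-60,0,0,0],[-95,0,0,0],[-130,0,0,0],[-155,0,0,0],[-160,0,0,0],[-160,0,0,0]]'
python3 -m handwheel '[[0,-20,-17,0.12],[0,-44,-38,0.24],[0,-70,-61,0.36],[0,-97,-85,0.48],[0,-125,-109,0.6],[0,-153,-133,0.72],[0,-180,-157,0.84],[0,-207,-180,0.96],[0,-230,-200,1.08],[0,-247,-216,1.16]]'
python3 -m handwheel '[[0,0,0,0],[0,0,0,0],[0,0,0,0]]'
python3 - <<'E'
from fit import *
T,s=tool(); print(T.round(3),s["wrist_force"])
t=cap("top"); w=cap("wrist"); sd=cap("side")
cv2.imwrite("pics/m1.png",np.vstack([np.hstack([t["pixels"][50:250,150:550],w["pixels"][::2,::2].repeat(1,1)[:, :320].copy()]),sd["pixels"][100:400,0:640].copy()[:, :640]  if 0 else np.hstack([sd["pixels"][100:400,200:600],np.zeros((300,320,3),np.uint8)])]))
E
```

```text
time: 3.87
tcp_pos: [435.5, 356.3, 173.6]
ee_rot: [-0.901, 1.372, 0.9]
wrist_force: [-1.6, -0.4, -5.6]
finger_gap: 42.2
time: 4.7
tcp_pos: [573.6, 56.4, 168.3]
ee_rot: [0.007, 1.576, -0.007]
wrist_force: [1.0, 0.1, -5.1]
finger_gap: 42.5
time: 4.95
tcp_pos: [572.8, 59.4, 169.2]
ee_rot: [0.001, 1.575, 0.001]
wrist_force: [-0.5, 0.1, -5.0]
finger_gap: 42.1
[[-5.00000e-03  0.00000e+00  1.00000e+00  5.72832e+02]
 [ 1.00000e-03  1.00000e+00 -0.00000e+00  5.94020e+01]
 [-1.00000e+00  1.00000e-03 -5.00000e-03  1.69157e+02]
 [ 0.00000e+00  0.00000e+00  0.00000e+00  1.00000e+00]] [-0.53381775  0.14704532 -5.03954959]
```

View pics/m1.png

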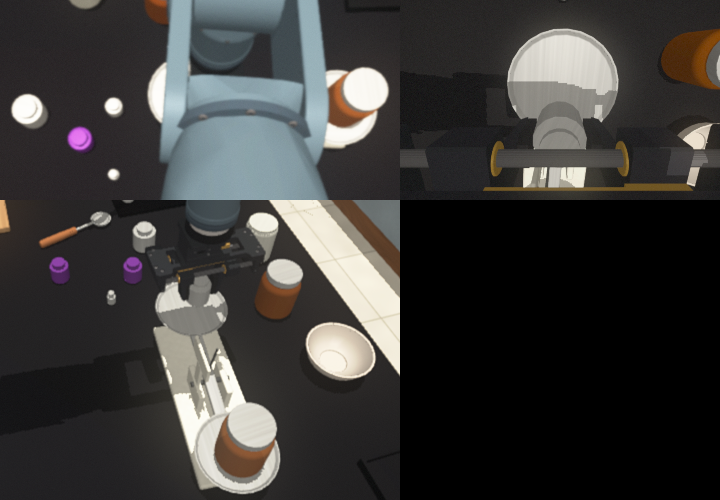

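The weight is held upright (the force reads 5 N) over the balance side of the pan. Lowering slowly.

```bash
python3 -m handwheel '[[15,0,2,0],[35,0,2,0],[46,0,2,0],[50,0,2,0],[52,0,2,0],[53,0,2,0],[54,0,2,0],[54,0,2,0],[54,0,2,0]]'
python3 -m handwheel '[[0.5,0,0,0],[1,0,0,0],[1.5,0,0,0],[2,0,0,0],[2,0,0,0],[2,0,0,0]]'
```

```text
time: 5.85
tcp_pos: [577.1, 58.9, 118.5]
ee_rot: [0.001, 1.57, -0.001]
wrist_force: [0.1, -1.3, -5.4]
finger_gap: 42.2
time: 6.35
tcp_pos: [576.5, 58.9, 115.6]
ee_rot: [0.001, 1.571, -0.001]
wrist_force: [0.5, -0.0, -4.9]
finger_gap: 42.0
```

```bash
python3 -m handwheel '[[0.5,0,0,0],[1,0,0,0],[1.5,0,0,0],[2,0,0,0],[2,0,0,0],[2,0,0,0]]'
python3 -m handwheel '[[0.5,0,0,0],[1,0,0,0],[1.5,0,0,0],[1.5,0,0,0],[1.5,0,0,0]]'
python3 -m handwheel '[[0.5,0,0,0],[1,0,0,0],[1,0,0,0],[1,0,0,0]]'
```

```text
time: 6.85
tcp_pos: [576.5, 59.0, 113.6]
ee_rot: [0.001, 1.571, -0.001]
wrist_force: [-0.1, -0.4, -4.5]
finger_gap: 42.2
time: 7.27
tcp_pos: [576.7, 59.0, 112.6]
ee_rot: [0.001, 1.571, -0.001]
wrist_force: [-0.7, 0.7, -0.9]
finger_gap: 42.1
time: 7.6
tcp_pos: [576.7, 59.1, 111.5]
ee_rot: [0.001, 1.57, -0.001]
wrist_force: [-2.0, 1.0, 2.4]
finger_gap: 42.0
```

Contact. Release and rise.

```bash
python3 -m handwheel '[[0,0,0,0],[0,0,0,0],[0,0,0,0],[0,0,0,0],[0,0,0,0]]' 68
python3 -m handwheel '[[-5,0,0,0],[-15,0,0,0],[-30,0,0,0],[-50,0,0,0],[-70,0,0,0],[-90,0,0,0],[-90,0,0,0],[-90,0,0,0]]'
```

```text
time: 8.02
tcp_pos: [576.8, 58.8, 111.3]
ee_rot: [0.001, 1.57, -0.001]
wrist_force: [0.4, -0.3, -0.2]
finger_gap: 59.7
time: 8.68
tcp_pos: [577.7, 58.9, 203.2]
ee_rot: [0.0, 1.567, -0.001]
wrist_force: [0.1, -0.2, -1.5]
finger_gap: 59.5
```

```bash
python3 -m handwheel '[[0,25,0,0],[0,60,0,0],[0,95,0,0],[0,130,0,0],[10,150,0,0],[20,158,0,0],[20,158,0,0],[20,158,0,0],[20,158,0,0]]'
python3 - <<'E'
from fit import *
T,s=tool(); print(T[:3,3].round(1))
w=cap("wrist"); t=cap("top")
for p,n in((w,"wrist"),(t,"top")):
    u=bb(p,pts(577.5,217,*S2)); b=boxes(p,(u[:2]+u[2:])/2)
    if b is not None: print(n,b.round(),*fit(p,b,S2,(577.5,217)))
cv2.imwrite("pics/m2.png",np.hstack([w["pixels"][:400,120:520],t["pixels"][0:400,150:550]]))
E
```

```text
time: 9.43
tcp_pos: [576.7, 215.5, 180.7]
ee_rot: [0.001, 1.572, -0.002]
wrist_force: [-0.2, -0.2, 0.6]
finger_gap: 60.0
[576.7 215.5 180.7]
wrist [305. 151. 340. 189.] [579.44 221.1    0.97] [ 0.5 -0.5 -0.5  0.5]
```

View pics/m2.png

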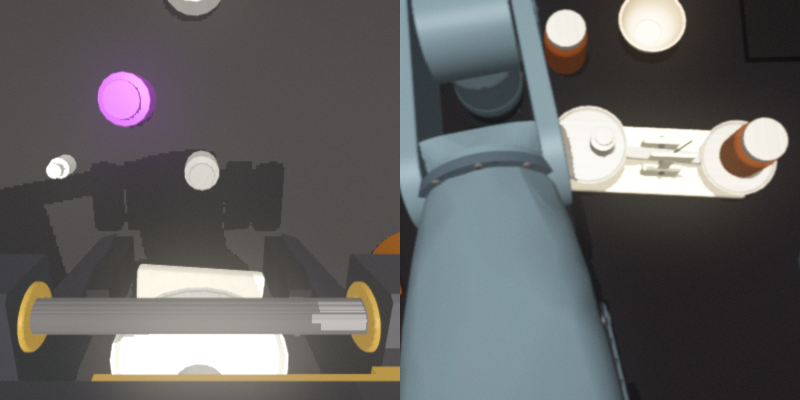

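The 500 g weight stands upright on the pan. The 200 g weight is at (578.5,219.5).

```bash
python3 -m handwheel '[[0,4,2,0],[30,4,2,0],[65,4,2,0],[100,4,2,0],[130,4,2,0],[150,4,2,0],[164,4,2,0],[172,4,2,0],[172,4,2,0],[172,4,2,0]]' 
python3 -m handwheel '[[0,0,0,0],[0,0,0,0],[0,0,0,0],[0,0,0,0],[0,0,0,0],[0,0,0,0],[0,0,0,0]]' 0 25
python3 -m handwheel '[[-10,0,0,0],[-30,0,0,0],[-60,0,0,0],[-95,0,0,0],[-130,0,0,0],[-155,0,0,0],[-160,0,0,0],[-160,0,0,0]]'
```

```text
time: 10.47
tcp_pos: [579.6, 221.1, 10.1]
ee_rot: [0.001, 1.57, -0.001]
wrist_force: [0.2, -0.9, 0.6]
finger_gap: 59.8
time: 11.05
tcp_pos: [579.2, 221.1, 10.0]
ee_rot: [0.001, 1.57, -0.001]
wrist_force: [-1.3, -0.5, 6.8]
finger_gap: 29.7
time: 11.72
tcp_pos: [579.9, 221.2, 171.4]
ee_rot: [0.001, 1.567, -0.0]
wrist_force: [0.7, -0.1, -2.4]
finger_gap: 30.0
```

```bash
python3 -m handwheel '[[0,-15,0,0],[0,-45,-1,0],[0,-75,-3,0],[0,-98,-3,0],[15,-110,-3,0],[35,-110,-3,0],[48,-110,-3,0],[54,-110,-3,0],[55,-110,-3,0],[55,-110,-3,0]]'
python3 - <<'E'
from h import *
T,s=tool(); print(T[:3,3].round(1),s["wrist_force"])
w=cap("wrist"); d=cap("side")
cv2.imwrite("pics/m3.png",np.hstack([w["pixels"][:400,120:520],cv2.resize(d["pixels"][150:350,320:520],(400,400),interpolation=2)]))
E
```

```text
time: 12.55
tcp_pos: [574.9, 111.2, 113.1]
ee_rot: [0.0, 1.573, -0.0]
wrist_force: [0.5, 0.5, -2.2]
finger_gap: 30.2
[574.9 111.2 113.1] [ 0.54100918  0.52683188 -2.22041844]
```

View pics/m3.png

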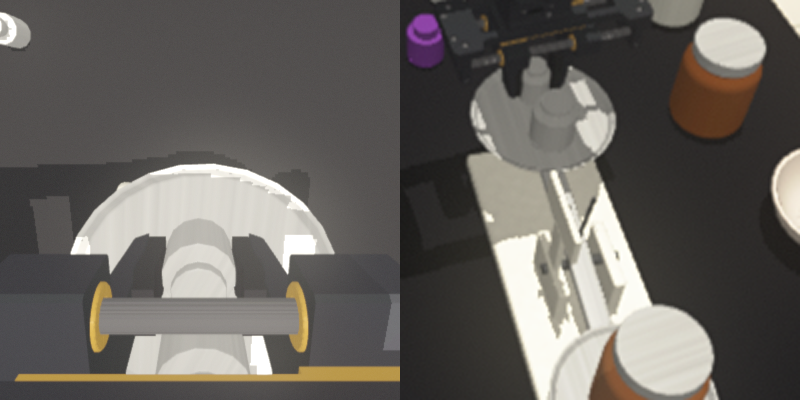

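The 200 g weight is over free pan floor behind the 500 g weight. I'll press the pan down gently to level, then release there.

```bash
python3 -m handwheel '[[0.5,0,0,0],[1,0,0,0],[1.6,0,0,0],[2.2,0,0,0],[2.9,0,0,0],[3.6,0,0,0],[4.3,0,0,0],[5,0,0,0],[5.5,0,0,0],[6,0,0,0]]'
python3 -m handwheel '[[1,0,0,0],[2,0,0,0],[3,0,0,0],[4,0,0,0],[5,0,0,0],[6,0,0,0],[7,0,0,0],[8,0,0,0],[9,0,0,0],[9.5,0,0,0]]'
python3 -m handwheel '[[1,0,0,0],[2,0,0,0],[3,0,0,0],[4,0,0,0],[5,0,0,0],[6,0,0,0],[7,0,0,0],[7.5,0,0,0],[7.5,0,0,0],[7.5,0,0,0]]'
python3 -m handwheel '[[0,0,0,0],[0,0,0,0],[0,0,0,0],[0,0,0,0],[0,0,0,0],[0,0,0,0]]'
```

```text
time: 13.48
tcp_pos: [575.7, 111.0, 108.3]
ee_rot: [0.001, 1.571, -0.001]
wrist_force: [-0.1, 1.4, 0.5]
finger_gap: 30.0
time: 14.32
tcp_pos: [575.7, 110.9, 98.6]
ee_rot: [0.001, 1.571, -0.001]
wrist_force: [0.7, 1.3, 0.4]
finger_gap: 30.3
time: 15.15
tcp_pos: [575.6, 110.9, 91.2]
ee_rot: [0.001, 1.571, -0.001]
wrist_force: [0.1, 0.3, -0.3]
finger_gap: 29.9
time: 15.65
tcp_pos: [575.7, 110.9, 91.2]
ee_rot: [0.001, 1.571, -0.001]
wrist_force: [-0.1, 0.0, 0.9]
finger_gap: 29.9
```

```bash
python3 -m handwheel '[[0,0,0,0],[0,0,0,0],[0,0,0,0],[0,0,0,0],[0,0,0,0]]' 57
python3 -m handwheel '[[-4,0,0,0],[-12,0,0,0],[-25,0,0,0],[-45,0,0,0],[-70,0,0,0],[-95,0,0,0],[-110,0,0,0],[-110,0,0,0]]'
python3 -m handwheel '[[0,30,0,0],[0,65,0,0],[0,100,0,0],[0,135,0,0],[0,170,0,0],[0,205,0,0],[0,235,0,0],[0,250,0,0],[0,250,0,0],[0,250,0,0]]'
python3 -m handwheel '[[0,0,0,0],[0,0,0,0],[0,0,0,0],[0,0,0,0],[0,0,0,0],[0,0,0,0],[0,0,0,0],[0,0,0,0],[0,0,0,0],[0,0,0,0]]'
python3 -m handwheel '[[0,0,0,0],[0,0,0,0],[0,0,0,0],[0,0,0,0],[0,0,0,0],[0,0,0,0],[0,0,0,0],[0,0,0,0],[0,0,0,0],[0,0,0,0]]'
python3 - <<'E'
from h import *
T,s=tool(); print(T[:3,3].round(1),s["wrist_force"],s["time"])
t=cap("top"); d=cap("side")
cv2.imwrite("pics/m4.png",np.hstack([cv2.resize(t["pixels"][60:260,290:490],(400,400),interpolation=2),cv2.resize(d["pixels"][150:350,320:520],(400,400),interpolation=2)]))
E
```

```text
time: 16.07
tcp_pos: [575.6, 110.9, 91.2]
ee_rot: [0.001, 1.571, -0.001]
wrist_force: [-1.1, -0.1, -0.0]
finger_gap: 50.3
time: 16.73
tcp_pos: [578.4, 111.0, 207.1]
ee_rot: [0.001, 1.562, -0.001]
wrist_force: [0.3, 0.1, 0.6]
finger_gap: 50.1
time: 17.57
tcp_pos: [575.5, 360.8, 200.5]
ee_rot: [-0.001, 1.572, -0.001]
wrist_force: [0.1, 0.6, -1.0]
finger_gap: 50.4
time: 18.4
tcp_pos: [575.9, 361.0, 201.2]
ee_rot: [0.001, 1.571, -0.001]
wrist_force: [-0.2, 0.7, 0.3]
finger_gap: 50.3
time: 19.23
tcp_pos: [575.9, 360.9, 201.2]
ee_rot: [0.001, 1.571, -0.001]
wrist_force: [-0.0, 0.1, 0.0]
finger_gap: 50.0
[575.9 360.9 201.2] [-0.00857829  0.09159087  0.02752391] 19.2333
```

View pics/m4.png

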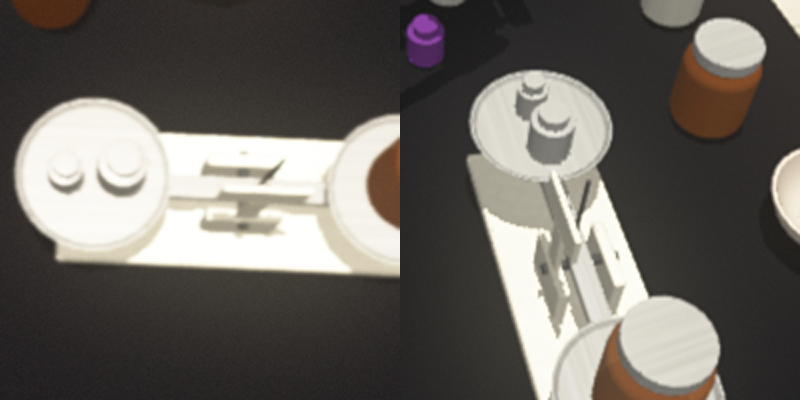

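Both weights stand upright on the pan and the needle has swung towards vertical. I'll check the pan height and that it has settled.

```bash
python3 -m handwheel '[[0,0,0,0],[0,0,0,0],[0,0,0,0],[0,0,0,0],[0,0,0,0],[0,0,0,0],[0,0,0,0],[0,0,0,0],[0,0,0,0],[0,0,0,0]]' >/dev/null
python3 - <<'E'
from h import *
from scipy.optimize import least_squares
def rim(p,v): 
    a=np.linspace(0,6.28,60); u=np.array([proj(p,[v[0]+70*np.cos(q),v[1]+70*np.sin(q),v[2]]) for q in a]); return np.r_[u.min(0),u.max(0)]
def box(p): return np.array(imaging.outline_of("weight_pan_floor",p)[0]["bbox"],float)
t=cap("top"); d=cap("side"); bt=box(t); bs=box(d)
print(bt,bs)
f=lambda v:np.r_[rim(t,v)-bt,(rim(d,v)-bs)[[0,2,3]]]
r=least_squares(f,[575,81,90]); print("now",r.x.round(1),r.fun.round(1))
for n in("top0","side0"): pass
t["pixels"]=t["pixels"]
o=cv2.imread("pics/side0.png")
m=cv2.imread("pics/m4.png")[:,400:]; n=cv2.resize(d["pixels"][150:350,320:520],(400,400),interpolation=2)
print("moved since",cv2.absdiff(m,n).mean())
g=cv2.resize(o[150:350,320:520],(400,400),interpolation=2)
cv2.imwrite("pics/m5.png",np.hstack([cv2.resize(x[140:340,100:300],(400,400),interpolation=2) for x in(g,n)]))
E
```

```text
[301.2 107.4 377.5 186.1] [358.9 186.4 429.  242.7]
now [579.6  78.2  84.8] [-0.9  0.6  1.  -2.3 -1.6 -0.2  0.5]
moved since 0.6309645833333334
```

View pics/m5.png

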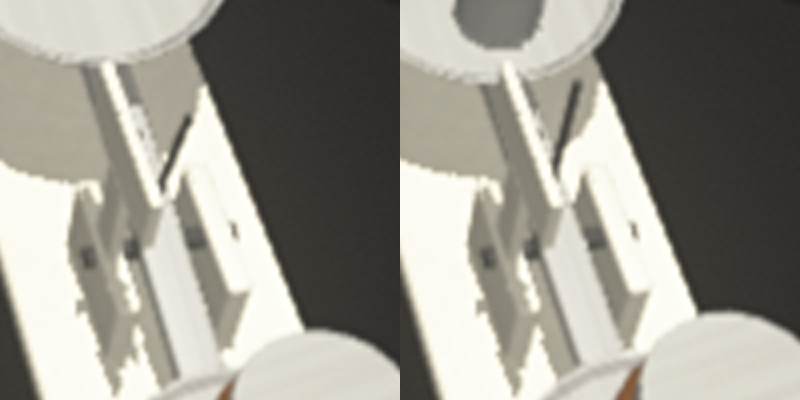

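The rim measures 84.8 mm, against 85 when level, and the needle is still. Handing in.

```bash
python3 -c "
from plant import job; print(job.hand_in())"
```

```text
the job is handed in; nothing more can be done
None
```

I set the 500 g weight and then the 200 g weight upright on the empty pan, and handed the job in at about 20 s of the 64 s allowed. I pressed the pan down to about level before letting go of the 200 g weight. I left the purple look-alikes and the other two weights alone.

- **Level:** the pan rim measured 84.8 mm in the last pictures, where 85 mm means level. That fit had errors of up to 2.3 pixels, so the height is good to a couple of millimetres at best.
- **Settled:** there was no visible change between pictures about 1 s apart. The needle had swung from its starting tilt towards vertical.
- **Clear of everything:** the gripper was about 280 mm from the pan centre and 200 mm up, with wrist force near zero.
- **Disagreements:** the top and wrist cameras differed by up to about 4 mm on where the 200 g weight stood. I used a position between them, and it was gripped cleanly.

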